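Raise the sash of the display bay to its height stop and slide the coupling in

TASK

Put the white pipe coupling into the display bay: push the clear sash up from under its orange lip until the lip bears firmly against the black rubber foot that hangs below the green height stop, but gently, without forcing it. Then, with the sash left up there, push the tray by its blue paddle all the way into the bay until it stops, again without ramming it, so that the coupling rides in upright on the tray. Leave the other goods where they are.

Things in the scene. Friction and masses are not known exactly. Their poses are not given: they have to be found in the camera images.
- bay: Display bay fixed to the table: white base plate, two aluminium posts and a cross bar (450 mm wide, 440 high), open at the back. Origin: on the table, midway between the posts, in the plane of the sash. +x points into the bay, away from the robot; +y left, z up. Posts and bar reach 15 mm in front of the sash plane.
- sash (a joint): Height of the sash over its lowest position, m (0 to 0.19). Clear panel 400 mm wide, 150 high, above an orange lip that juts out 38 mm towards the robot, 12 mm thick, its front edge rounded (radius 6). At 0 the lip's underside is 75 mm above the table. Counterbalanced: it stays where left; moving it up takes 2 to 6 N. More than 16 N on it is too much.
- lip_nose (a point): Foremost line of the orange lip, at half its thickness, 60 mm right (-y) of the bay's middle: a good place to push up from below with closed fingers sloping forward and down under the lip; a gripper has room here (tray and coupling stand before the left part). Moves with the sash.
- lip_top (a point): Point on the lip's upper face near its right end, straight below the rubber foot of the green stop; it meets the foot's end when the sash is up. 26 mm in front of the sash plane, 183 mm right of the middle.
- stop: Green block of the height stop on the right post. Origin: middle of its underside, 26 mm in front of the sash plane. A black rubber foot (20 mm diameter) on a threaded rod hangs below it, its end 5 to 41 mm lower than the origin (hand-set, not measured). The foot blocks the lip at the wanted height; it hardly yields: felt as a clear rise of the push force. Seated: pressed on with some 3 N.
- tray (a joint): Travel of the tray into the bay, m: 0 out, 0.14 fully home against a slightly yielding stop. It slides along the bay's +x, 110 mm left of the middle, and takes about 2 N. White tray 124 x 100 mm with an 18 mm rim, its floor 14.5 mm above the table. More than 20 N on it is too much.
- paddle (a point): Middle of the robot-side face of the tray's blue paddle, the place to push, 55 mm above the table. Upright paddle 60 mm wide, 12 mm thick, from 18 to 76 mm above the table; a bar joins it to the tray. At home this face is 91 mm in front of the sash plane. Moves with the tray.
- coupling: White open pipe coupling, 70 mm diameter, 120 mm high, 0.14 kg, standing loose on the tray. Origin: centre of its underside, z axis up the pipe. Its top is about 135 mm above the table, higher than the lip at the start.
- reducer: White pipe reducer, 80 mm diameter, 80 high, standing in the bay on the right behind the sash. Leave alone.
- vent_disc: White and grey vent disc, 90 mm diameter, 14 mm high, lying on the table in front of the sash, right of the tray. Leave alone.
- foil_duct: Silver ribbed duct roll, 93 mm diameter, 140 high, standing on the left. Leave alone.
- carton: Brown carton 100 x 140 x 60 mm, on the right. Leave alone.
- screw_jar: Jar 60 mm diameter, 80 high, on the right. Leave alone.
- flat_duct: White flat duct piece 60 x 110 x 55 mm, on the left. Leave alone.
- screwdriver: Screwdriver lying on the left near the robot. Leave alone.

How it is judged (in metres and radians):
On the way, in this order (a step that is already met when the one before it is completed fails the run):
1. the sash's lip is pressed onto the rubber foot of the green stop with at least 1 N for 0.2 s (contact force between sash and stop above 1 N), for 0.2 s.
2. the tray is pushed fully home in the bay with the sash up (value of joint tray above 0.137 m and contact force between sash and stop above 0.3 N), for 0.2 s.
At the end, for the whole second after the job is handed in: The sash stays up with its lip still bearing (over 0.3 N) against the green stop's rubber foot, the tray is within 4 mm of fully home, and the coupling stands upright (within 0.08 rad), at rest on the tray floor inside the bay (its axis more than 35 mm behind the sash plane) (contact force between sash and stop above 0.3 N and value of joint tray above 0.136 m and angle between coupling's own z axis and vertical below 0.08 rad and x of coupling in the frame of bay above 0.035 m and z of coupling in the frame of bay below 0.02 m and linear speed of coupling below 0.02 m/s); the robot touches nothing.
It fails at once if the sash is pushed by the robot with more than 16 N (contact force between sash and the fingers above 16 N or contact force between sash and the arm above 16 N).
It fails at once if the tray is pushed by the robot with more than 20 N (contact force between tray and the fingers above 20 N or contact force between tray and the arm above 20 N).
It fails at once if the coupling is tipped (angle between coupling's own z axis and vertical above 0.4 rad).
It fails at once if another thing is moved by more than 20 mm (distance of any of reducer, vent_disc, foil_duct, carton, screw_jar, flat_duct, screwdriver from where it was at the start of the episode above 0.02 m).
It also fails if it takes over 69 s, if anything falls off the work surface, if the arm or the gripper's body presses on something with over 40 N, if the wrist force passes 120 N, or if a joint passes its speed limit or range.

ROBOT

A 6-joint arm with a two-finger parallel gripper is mounted at the origin on the work surface. World frame = base frame: x ahead of the robot, y to its left, z up, the work surface at z = 0. Lengths are in mm, angles in rad, forces in N, time in s.
With the tool pointing down it reaches from about 350 to 725 mm from the base axis. Payload 4.3 kg.
Tool frame: the origin (TCP) lies midway between the tips of the shut fingers; the grasp point (between the pads) lies 19 mm behind it; z points along the fingers, y is the line along which they close (so a half turn about z gives the same grasp; the last joint's range is limited). The gripper opens to 85 mm and grips with 20 to 120 N. Pads are 22 mm wide; open, the fingers measure 114 mm over their backs; the gripper's body (76 mm by 85 mm) begins 54 mm behind the grasp point. The pads swing forward as they close: fully open they stand 13 mm farther back than shut.
Start: joints at [-1.317, 0.377, 0.081, 1.274, 0, 1.46], TCP at [204.614, -537.401, 231.329] pointing down, gripper open.
Joint ranges: [-2.72, 2.72], [-0.84, 1.66], [-1.02, 1.22], [-1.77, 2.12], [-1.37, 1.28], [-3.14, 3.14]. Speed limits (rad/s): [2.57, 2.57, 3.14, 3.14, 3.14, 3.14].

INTERFACE

Orientations are given as [roll, pitch, yaw] about the fixed x, y, z axes, in that order (R = Rz(yaw) Ry(pitch) Rx(roll)).
In Python, from workcell import r gives the robot as it stands. The module is installed in compiled form; this text tells all that it offers.
- The arm moves only by the tool servo_tool, never from a script. Its argument "rows" is a list that holds one entry, the list of rows, each a list of 7 numbers: the opening in per cent of the stroke, from 0 (shut) to 100 (fully open), then the shift along the world's x, y, z in m, then the turn, a rotation vector about the world's x, y, z in rad. A call has 1 to 20 rows; each row is the pose to reach, as a shift and turn from the pose commanded when the call began; what a row does not reach only later rows make up. A row lasts 1/8 s, in which the tool goes at most 62.5 mm and 10.7 degrees, less where a joint would pass 70% of its speed; a pose out of reach is approached as far as the arm can. A call with a gripper value outside its range is refused whole. The fingers move at their own pace and stop on an object; "grip_force" is the grip in N (left out, the last holds). Time passes only in rows, so rows that repeat a pose let the fingers close. It gives the time, the measured TCP pose, the force, the opening and the grip force at its end, in the units of the state.
- r.sense(): the state, without advancing time (a new reading comes with each control period).
- r.read_camera(name): name is "scene" or "side" or "wrist"; returns (picture, depth): 480x640x3 uint8, red, green, blue; 480x640 float32, mm along the optical axis (not along the pixel's ray), 0 where there is no reading.
- r.calibration(name): a dict with "fx", "fy", "cx", "cy" (pixels), "D" ([k1, k2, p1, p2, k3] as OpenCV has them; the pictures are not rectified), "rvec" (rotation vector, rad) and "tvec" (3), from world to camera coordinates, as OpenCV has them; the wrist camera has in their place "mount" (4x4, takes a point from camera to tool coordinates, whose origin is the TCP and whose axes are the flange's). Camera axes: x right, y down, z forward; pixel columns grow to the right and rows downward; lengths in mm; the calibration is good to about 2 mm. A picture is of the moment at which its call begins: read the wrist's pose just before it. calibration takes no time and is no camera call.
- r.job_done(): hands the job in; it is judged then, once.
The state is a dict: "time_s": time; "joint_pos": joint angles; "joint_velocities": joint speeds; "tau": joint torques, N m; "ee_pos": TCP position; "tool_rot": TCP orientation; "wrist_force": force on the tool from outside, world axes, zero at the start; "ft_torque": the same for the moment, N m; "gripper_width": finger opening in mm; "grip_force": force on a finger pad.
Only numpy, scipy, OpenCV 4.12 (cv2) and the standard library are available. Lean on these libraries where they do the work, as an engineer would, in place of code of your own. Each camera call takes 0.05 s, during which the arm holds its last target. There are 200 camera calls.

## Working session

There is one attempt and no reset: what is moved stays moved. The work goes in short steps, Python scripts to look and compute and a tool call to move; the robot and the scene stay as the last step left them, time stands still between calls to the robot, and variables do not carry over. Pictures are saved under pics/ and viewed, at most 10 in all, crops included, and the job is handed in when it is done.

Besides the shell and the picture viewer there is one more tool, called after "Call:" as name(argument=value, ...), one argument or row to a line, values as JSON. servo_tool: Moves the arm, as the interface text tells. Its arguments: {"type":"object","properties":{"rows":{"type":"array"},"grip_force":{"type":"number"}},"required":["rows"]}

```bash
mkdir -p pics; cat > h.py <<'E'
import numpy as np, cv2
from workcell import r
def save(n,tag):
    p,d=r.read_camera(n); cv2.imwrite(f'pics/{tag}.png',p[:,:,::-1]); np.savez(f'pics/{tag}.npz',p=p,d=d); return p,d
def load(tag):
    z=np.load(f'pics/{tag}.npz'); return z['p'],z['d']
def world(n,uv,depth):
    c=r.calibration(n); K=np.array([[c['fx'],0,c['cx']],[0,c['fy'],c['cy']],[0,0,1]])
    uv=np.asarray(uv,float).reshape(-1,1,2)
    q=cv2.undistortPoints(uv,K,np.array(c['D'])).reshape(-1,2)
    P=np.c_[q,np.ones(len(q))]*np.asarray(depth,float).reshape(-1,1)
    R=cv2.Rodrigues(np.array(c['rvec'],float))[0]
    return (P-np.array(c['tvec'],float).reshape(1,3))@R
E
python3 - <<'E'
from h import *
for n in('scene','side'):
    save(n,n+'0'); c=r.calibration(n); R=cv2.Rodrigues(np.array(c['rvec'],float))[0]; print(n,-R.T@np.array(c['tvec'],float).ravel(),R[2])
s=r.sense(); print(s)
E
```

```text
scene [ 817.85770191 -548.70819948 1234.46441753] [-0.22653369  0.45167098 -0.86294601]
side [ 365.95527307 1124.7219463  1236.63118844] [ 0.11145791 -0.71220031 -0.69307132]
{'time_s': 0.1, 'joint_pos': array([-1.31731777e+00,  3.77975274e-01,  7.97697962e-02,  1.27440397e+00,
        8.91251926e-06,  1.46051844e+00]), 'joint_velocities': array([ 0.00112355, -0.0034729 ,  0.00293834,  0.00013607,  0.00090358,
        0.00054854]), 'tau': array([ 5.06367742e-04, -4.64694142e+01,  2.70582926e+01,  1.20337700e-02,
       -2.55646301e-04, -1.08659245e-05]), 'ee_pos': array([ 204.45024443, -536.79833914,  230.46670862]), 'tool_rot': array([-3.13979153e+00, -2.08400427e-04,  3.63756247e-01]), 'wrist_force': array([ 0.70523867,  0.31717563, -0.42847903]), 'ft_torque': array([ 0.03824862, -0.05045166, -0.0373494 ]), 'grip_force': 0.0, 'gripper_width': 85.17149163992131}
```

View pics/scene0.png

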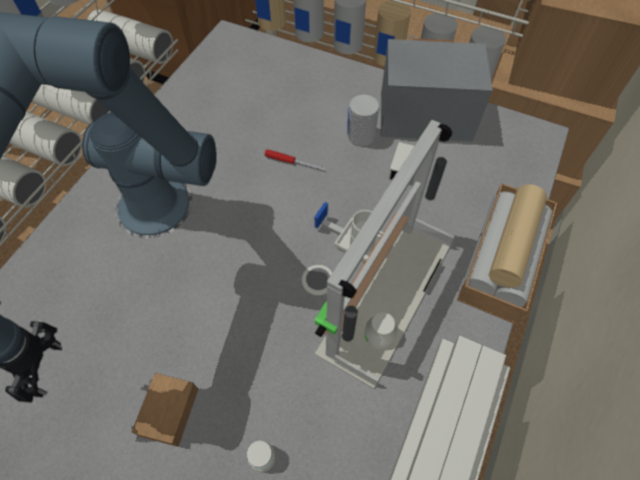

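View pics/side0.png

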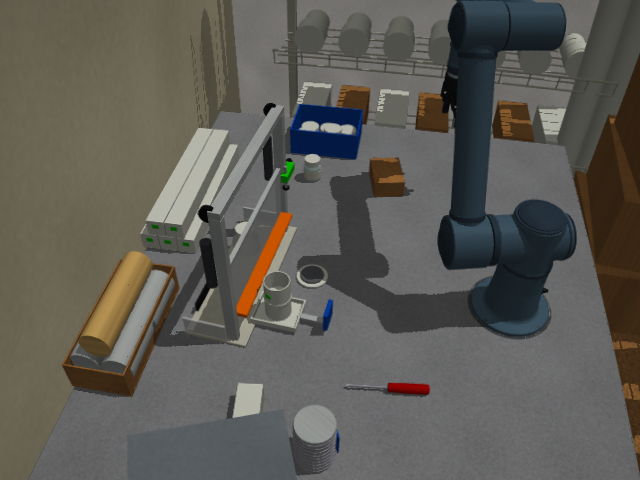

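The scene picture shows the bay at (385,270), the paddle at (321,215) and the green stop at (327,318). In the side view the orange lip runs from (243,310) to (290,215), with the paddle at (327,315) and the green stop at (288,172).

```bash
python3 - <<'E'
from h import *
def mask(p,lo,hi,s=110,v=50):
    h=cv2.cvtColor(p,cv2.COLOR_RGB2HSV); return (h[...,0]>=lo)&(h[...,0]<=hi)&(h[...,1]>s)&(h[...,2]>v)
def pts(n,box,lo,hi,**k):
    p,d=load(n+'0'); m=mask(p,lo,hi,**k)&(d>0); b=np.zeros_like(m); b[box[1]:box[3],box[0]:box[2]]=1; v,u=np.nonzero(m&b)
    return world(n,np.c_[u,v],d[v,u])
def rep(t,P):
    print(t,len(P),'med',np.median(P,0).round(1),'lo',np.percentile(P,3,0).round(1),'hi',np.percentile(P,97,0).round(1))
L=pts('side',(225,200,300,320),5,18,s=180); rep('lip',L)
T=L[abs(L[:,2]-np.percentile(L[:,2],60))<4]
# min-area rectangle of top face
rc=cv2.minAreaRect(L[:,:2].astype(np.float32)); print('rect',rc); print(cv2.boxPoints(rc).round(1))
for n,b in(('side',(310,295,340,335)),('scene',(308,195,335,232))):
    B=pts(n,b,105,130); rep('blue '+n,B); rc=cv2.minAreaRect(B[:,:2].astype(np.float32)); print(rc)
for n,b in(('side',(275,155,300,190)),('scene',(310,300,345,335))):
    B=pts(n,b,45,75); rep('green '+n,B); rc=cv2.minAreaRect(B[:,:2].astype(np.float32)); print(rc)
E
```

```text
lip 1415 med [683.3  52.4  92.6] lo [ 654.2 -158.    87.1] hi [709.4 219.   97.9]
rect ((681.0137329101562, 20.88555908203125), (417.1620178222656, 37.52261734008789), 84.7743911743164)
[[ 643.3 -185.1]
 [ 680.7 -188.5]
 [ 718.7  226.9]
 [ 681.3  230.3]]
blue side 200 med [487.7 168.9  66.5] lo [480.7 119.    3.2] hi [500.8 187.   80.7]
((493.1507263183594, 123.48583984375), (22.767684936523438, 133.76942443847656), 8.003344535827637)
blue scene 166 med [493.1 142.   64.4] lo [484.  122.6  29.2] hi [497.5 172.8  79.8]
((490.5992736816406, 149.95013427734375), (57.688743591308594, 12.241250991821289), 85.05492401123047)
green side 175 med [ 653.7 -164.2  250.9] lo [ 644.3 -206.9  231.9] hi [ 667.5 -139.5  257.3]
((661.1199340820312, -174.8195037841797), (76.13595581054688, 32.39374542236328), 85.90469360351562)
green scene 252 med [ 660.9 -208.1  252.4] lo [ 647.4 -215.8  237.3] hi [ 692.3 -176.3  255.9]
((662.0595092773438, -202.50146484375), (34.251060485839844, 63.84833526611328), 48.1247444152832)
```

```bash
python3 - <<'E'
from h import *
from scipy.spatial.transform import Rotation as Ro
print(r.calibration('wrist')['mount'])
p,d=load('side0')
v,u=np.mgrid[0:480,0:640]; W=world('side',np.c_[u.ravel(),v.ravel()],d.ravel()).reshape(480,640,3)
p2,d2=load('scene0'); W2=world('scene',np.c_[u.ravel(),v.ravel()],d2.ravel()).reshape(480,640,3)
h=cv2.cvtColor(p,cv2.COLOR_RGB2HSV); m=(h[...,0]>=5)&(h[...,0]<=18)&(h[...,1]>180); m[:200]=0;m[320:]=0;m[:,:225]=0;m[:,300:]=0
ex=np.array([.996,-.091,0]);ey=np.array([.091,.996,0])
L=W[m]; xb=L@ex; yb=L@ey
print('lip x_b pct',np.percentile(xb,[1,3,10,50,90,97,99]).round(1),'y_b',np.percentile(yb,[.5,2,98,99.5]).round(1))
# front edge fit
bins=np.arange(-100,290,20); Q=[(yb[s].mean(),np.percentile(xb[s],4)) for b in bins if (s:=(yb>b)&(yb<b+20)).sum()>15]
print('front slope',np.polyfit(*np.array(Q).T,1), np.array(Q).round(0).tolist())
def box(n,W,d,a,z0,z1):
    S=W[a[1]:a[3],a[0]:a[2]].reshape(-1,3); S=S[(S[:,2]>z0)&(S[:,2]<z1)]
    print(n,len(S),np.percentile(S@ex,[5,50,95]).round(0),np.percentile(S@ey,[5,50,95]).round(0),np.percentile(S[:,2],[5,50,95]).round(0))
box('disc side',W,d,(292,258,330,290),7,40)
box('disc scene',W2,d2,(300,262,336,295),7,40)
box('coupling rim',W,d,(262,268,294,300),122,145)
box('coupling scene',W2,d2,(350,205,372,235),122,145)
box('foot side',W,d,(280,178,293,192),150,240)
box('carton',W2,d2,(130,370,200,445),40,80)
box('screwdriver',W2,d2,(262,145,328,172),8,60)
B=W[175:195,278:295]; print(B[...,2].astype(int)[::2,::2])
E
```

```text
[[ 3.40722226e-04 -9.46561108e-01 -3.22524344e-01  8.22430919e+01]
 [ 9.99999845e-01  1.80805722e-04  5.25785145e-04 -3.20026748e-01]
 [-4.39373523e-04 -3.22524473e-01  9.46561023e-01 -1.42242502e+02]
 [ 0.00000000e+00  0.00000000e+00  0.00000000e+00  1.00000000e+00]]
lip x_b pct [658.6 659.7 661.9 676.2 690.3 693.1 694.1] y_b [-110.8 -103.   284.7  288.8]
front slope [3.4102039e-03 6.6002652e+02] [[-90.0, 659.0], [-71.0, 660.0], [-50.0, 660.0], [-30.0, 661.0], [-10.0, 660.0], [10.0, 660.0], [30.0, 660.0], [49.0, 662.0], [70.0, 660.0], [90.0, 660.0], [109.0, 661.0], [130.0, 660.0], [150.0, 661.0], [169.0, 660.0], [189.0, 661.0], [210.0, 661.0], [230.0, 661.0], [250.0, 661.0], [269.0, 660.0], [285.0, 661.0]]
disc side 480 [523. 556. 591.] [ 7. 41. 74.] [ 7. 13. 18.]
disc scene 581 [526. 557. 585.] [-1. 30. 68.] [ 8. 13. 17.]
coupling rim 246 [576. 610. 641.] [160. 192. 227.] [123. 130. 137.]
coupling scene 99 [579. 590. 609.] [157. 200. 225.] [123. 131. 137.]
foot side 108 [661. 675. 694.] [-122.  -97.  -81.] [169. 205. 238.]
carton 2794 [382. 433. 482.] [-513. -453. -389.] [54. 60. 63.]
screwdriver 285 [199. 254. 361.] [325. 341. 366.] [10. 20. 27.]
[[243 223 255 252 251 252 238   0  -1]
 [228 216 247 245 248 247 231   5   5]
 [222 211 242 242 244 238   1   4  -1]
 [218 200 232 234 235 233   1   0   2]
 [212 194 198 204 217  -2   1   0   1]
 [209 187 190 207 208 208   3  -5   4]
 [195 183 184 206 207 209  -6   0   6]
 [190 178 175 205 203 200  -2   0   0]
 [183 177 169 166 158   0  -3   0   0]
 [179 168 158 158 155   0   3  -2  -1]]
```

```bash
python3 - <<'E'
import cv2
a=cv2.imread('pics/side0.png')[140:210,250:330]; b=cv2.imread('pics/scene0.png')[280:350,290:370]
cv2.imwrite('pics/crop1.png',cv2.hconcat([cv2.resize(x,None,fx=5,fy=5,interpolation=cv2.INTER_NEAREST) for x in(a,b)]))
E
```

```text
(no output)
```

View pics/crop1.png

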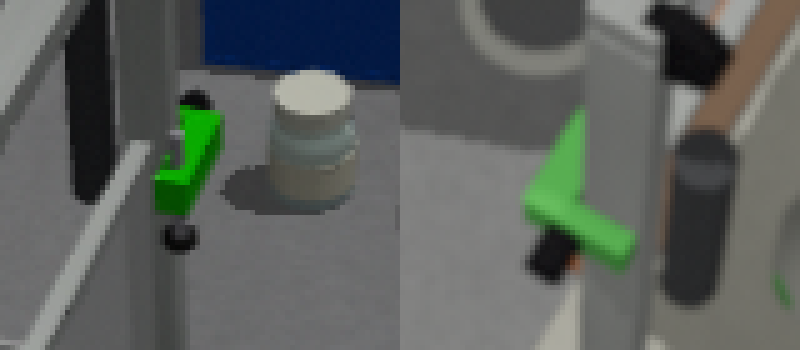

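The crop shows the black rubber foot below the green block, in the side view at about (286,187); its end is near z ≈ 200 mm. The lip front is at x_b ≈ 659 in bay axes, with yaw ≈ -0.091.

Call:
servo_tool(
  rows=[
    [[0,0.355,0.513,0.02,0,0,2.687],[0,0.355,0.513,0.02,0,0,2.687],[0,0.355,0.513,0.02,0,0,2.687],[0,0.355,0.513,0.02,0,0,2.687],[0,0.355,0.513,0.02,0,0,2.687],[0,0.355,0.513,0.02,0,0,2.687],[0,0.355,0.513,0.02,0,0,2.687],[0,0.355,0.513,0.02,0,0,2.687],[0,0.355,0.513,0.02,0,0,2.687],[0,0.355,0.513,0.02,0,0,2.687],[0,0.355,0.513,0.02,0,0,2.687],[0,0.355,0.513,0.02,0,0,2.687],[0,0.355,0.513,0.02,0,0,2.687],[0,0.355,0.513,0.02,0,0,2.687],[0,0.355,0.513,0.02,0,0,2.687],[0,0.355,0.513,0.02,0,0,2.687],[0,0.355,0.513,0.02,0,0,2.687],[0,0.355,0.513,0.02,0,0,2.687]],
  ],
  grip_force=40,
)

```text
time_s: 2.35
ee_pos: [559.5, -24.4, 251.2]
tool_rot: [3.141, -0.0, 3.05]
wrist_force: [0.7, -0.5, 0.1]
gripper_width: -0.1
grip_force: 0.0
```

Call:
servo_tool(
  rows=[
    [[0,0.03,-0.003,0,-0.087,-0.956,0],[0,0.03,-0.003,0,-0.087,-0.956,0],[0,0.03,-0.003,0,-0.087,-0.956,0],[0,0.05,-0.005,0,-0.087,-0.956,0],[0,0.05,-0.005,-0.02,-0.087,-0.956,0],[0,0.05,-0.005,-0.05,-0.087,-0.956,0],[0,0.05,-0.005,-0.08,-0.087,-0.956,0],[0,0.05,-0.005,-0.1,-0.087,-0.956,0],[0,0.05,-0.005,-0.1,-0.087,-0.956,0]],
  ],
)

```text
time_s: 3.48
ee_pos: [640.4, -30.4, 169.6]
tool_rot: [3.141, 0.914, 3.05]
wrist_force: [0.2, 0.6, 0.1]
gripper_width: 0.3
grip_force: 0.0
```

```bash
python3 - <<'E'
from h import *
s=r.sense(); print(s['ee_pos'],s['tool_rot'],s['joint_pos'].round(2),s['wrist_force'])
save('side','side1')
E
```

```text
[640.35446198 -30.42096614 169.62821422] [3.14120074 0.91369924 3.04992704] [-0.18  0.09 -1.02 -0.45  0.07 -0.05] [0.15983912 0.56919036 0.10424338]
```

View pics/side1.png

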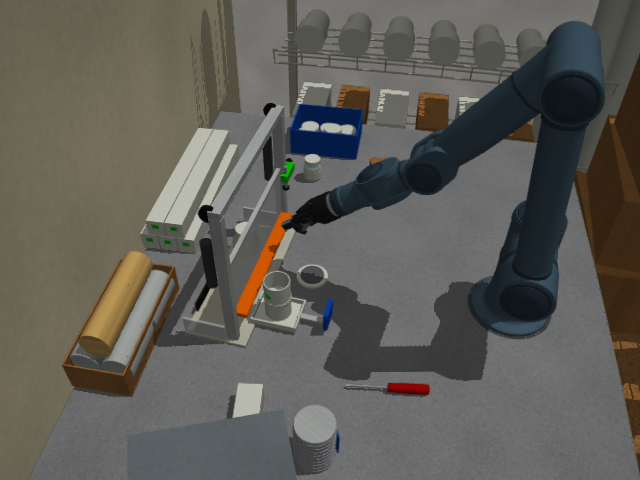

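Call:
servo_tool(
  rows=[
    [[0,0.015,-0.001,0.0,0.0156,0.17,0],[0,0.015,-0.001,0.0,0.0156,0.17,0],[0,0.015,-0.001,0.0,0.0156,0.17,0]],
  ],
)

```text
time_s: 3.9
ee_pos: [658.4, -31.9, 175.3]
tool_rot: [-3.141, 0.752, 3.051]
wrist_force: [-1.0, 1.0, -0.1]
gripper_width: -0.0
grip_force: 0.0
```

```bash
python3 - <<'E'
from h import *
s=r.sense(); print(s['ee_pos'],s['tool_rot'],s['joint_pos'].round(3),s['wrist_force'])
E
```

```text
[658.41034165 -31.93269375 175.34347436] [-3.14082154  0.75235276  3.05091891] [-0.17   0.1   -0.788 -0.069  0.053 -0.058] [-0.96233786  0.96231444 -0.14044336]
```

Call:
servo_tool(
  rows=[
    [[0,-0.03,0.003,0.0,0,0,0],[0,-0.03,0.003,0.0,0,0,0],[0,-0.03,0.003,-0.05,0,0,0],[0,-0.03,0.003,-0.08,0,0,0],[0,-0.03,0.003,-0.08,0,0,0]],
  ],
)

```text
time_s: 4.53
ee_pos: [623.3, -28.1, 87.9]
tool_rot: [3.141, 0.74, 3.05]
wrist_force: [-0.1, 0.8, 0.2]
gripper_width: -0.0
grip_force: 0.0
```

```bash
python3 - <<'E'
from h import *
s=r.sense(); print(s['ee_pos'],s['tool_rot'],s['joint_pos'].round(3),s['wrist_force'])
E
```

```text
[623.30594807 -28.11347     87.88972661] [3.14106369 0.74015172 3.04994349] [-0.175  0.21  -0.971 -0.349  0.057 -0.062] [-0.13580796  0.76466262  0.15033767]
```

Call:
servo_tool(
  rows=[
    [[0,0.006,-0.001,-0.02,0,0,0],[0,0.009,-0.001,-0.045,0,0,0],[0,0.009,-0.001,-0.047,0,0,0],[0,0.009,-0.001,-0.047,0,0,0]],
  ],
)

```text
time_s: 5.03
ee_pos: [635.9, -29.7, 46.0]
tool_rot: [-3.141, 0.748, 3.051]
wrist_force: [-0.2, -0.2, -0.4]
gripper_width: 0.2
grip_force: 0.0
```

```bash
python3 - <<'E'
from h import *
s=r.sense(); print(s['ee_pos'],s['tool_rot'],s['joint_pos'].round(3),s['wrist_force'])
save('side','side2'); p=cv2.imread('pics/side2.png')[190:330,200:380]; cv2.imwrite('pics/c2.png',cv2.resize(p,None,fx=4,fy=4))
E
```

```text
[635.92478053 -29.67773229  45.96505227] [-3.1411283  0.7481403  3.050784 ] [-0.174  0.335 -0.992 -0.503  0.056 -0.061] [-0.22865879 -0.22153431 -0.43790584]
```

View pics/c2.png

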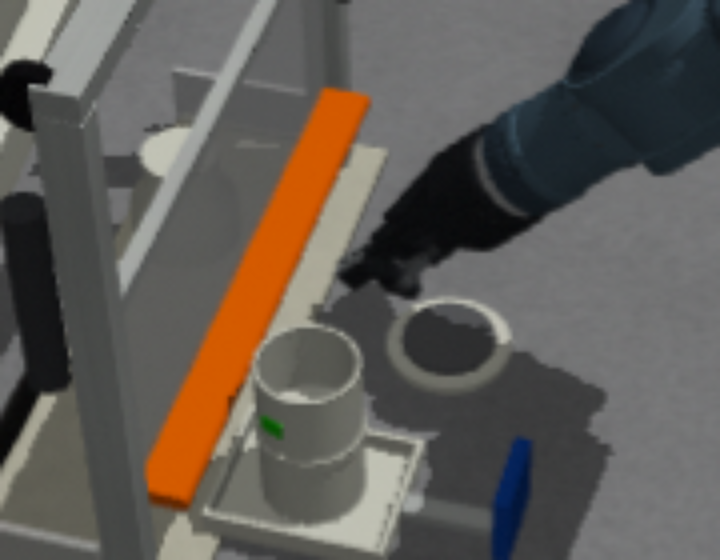

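The crop shows the fingertips before the lip at (345,275), above the table and clear of the disc. Next: slightly down, then forward under the lip.

Call:
servo_tool(
  rows=[
    [[0,0.005,0,-0.01,0,0,0],[0,0.015,-0.001,-0.01,0,0,0],[0,0.025,-0.002,-0.01,0,0,0],[0,0.035,-0.003,-0.01,0,0,0],[0,0.035,-0.003,-0.01,0,0,0],[0,0.035,-0.003,-0.006,0,0,0],[0,0.035,-0.003,-0.002,0,0,0]],
  ],
)

```text
time_s: 5.95
ee_pos: [669.5, -32.5, 42.5]
tool_rot: [-3.141, 0.746, 3.051]
wrist_force: [-0.3, 0.2, -0.5]
gripper_width: -0.1
grip_force: 0.0
```

Call:
servo_tool(
  rows=[
    [[0,0,0,0.003,0,0,0],[0,0,0,0.006,0,0,0],[0,0,0,0.009,0,0,0],[0,0,0,0.012,0,0,0],[0,0,0,0.014,0,0,0],[0,0,0,0.016,0,0,0]],
  ],
)

```text
time_s: 6.7
ee_pos: [668.6, -32.3, 57.2]
tool_rot: [-3.142, 0.743, 3.05]
wrist_force: [-1.4, -0.3, -3.1]
gripper_width: -0.1
grip_force: 1.4
```

Call:
servo_tool(
  rows=[
    [[0,0,0,0.004,0,0,0],[0,0,0,0.008,0,0,0],[0,0,0,0.012,0,0,0],[0,0,0,0.016,0,0,0],[0,0,0,0.02,0,0,0],[0,0,0,0.025,0,0,0]],
  ],
)

```text
time_s: 7.45
ee_pos: [668.5, -32.3, 82.4]
tool_rot: [-3.142, 0.743, 3.05]
wrist_force: [-5.5, 0.3, -4.1]
gripper_width: 0.2
grip_force: 3.3
```

Call:
servo_tool(
  rows=[
    [[0,0,0,0.005,0,0,0],[0,0,0,0.01,0,0,0],[0,0,0,0.015,0,0,0],[0,0,0,0.02,0,0,0],[0,0,0,0.025,0,0,0],[0,0,0,0.03,0,0,0],[0,0,0,0.035,0,0,0],[0,0,0,0.04,0,0,0],[0,0,0,0.045,0,0,0],[0,0,0,0.05,0,0,0],[0,0,0,0.055,0,0,0],[0,0,0,0.06,0,0,0],[0,0,0,0.062,0,0,0]],
  ],
)

```text
time_s: 9.07
ee_pos: [668.5, -32.3, 144.5]
tool_rot: [-3.141, 0.743, 3.05]
wrist_force: [-5.7, 0.7, -4.3]
gripper_width: -0.1
grip_force: 3.4
```

```bash
python3 - <<'E'
from h import *
s=r.sense(); print(s['ee_pos'],s['joint_pos'].round(2),s['wrist_force'])
save('side','side3'); p,d=load('side3'); W=world('side',np.stack(np.meshgrid(np.arange(640),np.arange(480)),-1).reshape(-1,2),d.ravel()).reshape(480,640,3)
h=cv2.cvtColor(p,cv2.COLOR_RGB2HSV); m=(h[...,0]>=5)&(h[...,0]<=18)&(h[...,1]>180); m[:160]=0;m[320:]=0;m[:,:200]=0;m[:,305:]=0
print(m.sum(),np.percentile(W[m][:,2],[5,50,95]))
P=cv2.imread('pics/side3.png')[130:280,200:380]; cv2.imwrite('pics/c3.png',cv2.resize(P,None,fx=4,fy=4))
E
```

```text
[668.48900248 -32.3168685  144.51941862] [-0.17  0.17 -0.8  -0.14  0.05 -0.06] [-5.73181265  0.72249839 -4.3204078 ]
1519 [175.68134677 180.16248287 184.32154214]
```

View pics/c3.png

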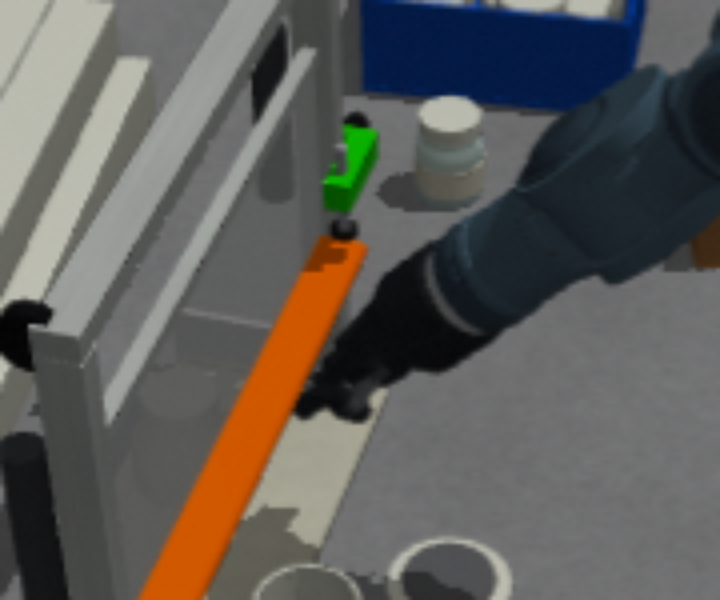

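The crop shows the sash level, its lip a little below the foot at (343,230). I go on slowly.

Call:
servo_tool(
  rows=[
    [[0,0,0,0.002,0,0,0],[0,0,0,0.004,0,0,0],[0,0,0,0.006,0,0,0],[0,0,0,0.007,0,0,0]],
  ],
)

```text
time_s: 9.62
ee_pos: [668.5, -32.3, 151.4]
tool_rot: [-3.141, 0.743, 3.051]
wrist_force: [-4.5, 1.0, -3.8]
gripper_width: 0.3
grip_force: 3.4
```

Call:
servo_tool(
  rows=[
    [[0,0,0,0.001,0,0,0],[0,0,0,0.002,0,0,0],[0,0,0,0.003,0,0,0]],
  ],
)

```text
time_s: 10.0
ee_pos: [668.5, -32.3, 154.3]
tool_rot: [-3.141, 0.743, 3.05]
wrist_force: [-6.6, 1.3, -3.1]
gripper_width: -0.1
grip_force: 3.4
```

Call:
servo_tool(
  rows=[
    [[0,0,0,0.0007,0,0,0],[0,0,0,0.0014,0,0,0],[0,0,0,0.002,0,0,0]],
  ],
)

```text
time_s: 10.38
ee_pos: [668.5, -32.3, 156.3]
tool_rot: [-3.141, 0.743, 3.05]
wrist_force: [-5.9, 0.1, -4.2]
gripper_width: 0.1
grip_force: 3.4
```

Call:
servo_tool(
  rows=[
    [[0,0,0,0.0007,0,0,0],[0,0,0,0.0014,0,0,0],[0,0,0,0.002,0,0,0]],
  ],
)

```text
time_s: 10.75
ee_pos: [668.5, -32.3, 158.3]
tool_rot: [-3.141, 0.743, 3.05]
wrist_force: [-5.9, -0.5, -3.4]
gripper_width: 0.1
grip_force: 3.4
```

Call:
servo_tool(
  rows=[
    [[0,0,0,0.0005,0,0,0],[0,0,0,0.001,0,0,0]],
  ],
)

```text
time_s: 11.0
ee_pos: [668.5, -32.3, 159.3]
tool_rot: [-3.141, 0.743, 3.05]
wrist_force: [-5.2, 0.2, -3.9]
gripper_width: 0.1
grip_force: 3.4
```

Call:
servo_tool(
  rows=[
    [[0,0,0,0.0005,0,0,0],[0,0,0,0.001,0,0,0]],
  ],
)

```text
time_s: 11.25
ee_pos: [668.5, -32.3, 160.2]
tool_rot: [-3.142, 0.743, 3.05]
wrist_force: [-6.4, -0.8, -3.9]
gripper_width: -0.1
grip_force: 3.4
```

Call:
servo_tool(
  rows=[
    [[0,0,0,0.0005,0,0,0],[0,0,0,0.001,0,0,0]],
  ],
)

```text
time_s: 11.5
ee_pos: [668.5, -32.3, 161.2]
tool_rot: [-3.141, 0.743, 3.05]
wrist_force: [-6.2, -0.5, -3.8]
gripper_width: 0.2
grip_force: 3.4
```

Call:
servo_tool(
  rows=[
    [[0,0,0,0.0005,0,0,0],[0,0,0,0.001,0,0,0]],
  ],
)

```text
time_s: 11.75
ee_pos: [668.5, -32.3, 162.2]
tool_rot: [-3.141, 0.743, 3.051]
wrist_force: [-4.8, 0.8, -4.0]
gripper_width: 0.5
grip_force: 3.4
```

Call:
servo_tool(
  rows=[
    [[0,0,0,0.0005,0,0,0],[0,0,0,0.001,0,0,0]],
  ],
)

```text
time_s: 12.0
ee_pos: [668.5, -32.3, 163.2]
tool_rot: [-3.141, 0.743, 3.05]
wrist_force: [-5.9, 0.1, -3.4]
gripper_width: -0.0
grip_force: 3.4
```

Call:
servo_tool(
  rows=[
    [[0,0,0,0.0005,0,0,0],[0,0,0,0.001,0,0,0]],
  ],
)

```text
time_s: 12.25
ee_pos: [668.4, -32.3, 164.2]
tool_rot: [-3.141, 0.743, 3.05]
wrist_force: [-4.3, -0.2, -5.3]
gripper_width: -0.1
grip_force: 3.3
```

Call:
servo_tool(
  rows=[
    [[0,0,0,0.0003,0,0,0],[0,0,0,0.0006,0,0,0]],
  ],
)

```text
time_s: 12.5
ee_pos: [668.4, -32.3, 164.3]
tool_rot: [-3.142, 0.743, 3.05]
wrist_force: [-3.2, 0.3, -7.7]
gripper_width: -0.4
grip_force: 4.4
```

Call:
servo_tool(
  rows=[
    [[0,0,0,0.0003,0,0,0],[0,0,0,0.0003,0,0,0],[0,0,0,0.0003,0,0,0]],
  ],
)

```text
time_s: 12.88
ee_pos: [668.4, -32.3, 164.3]
tool_rot: [3.142, 0.742, 3.05]
wrist_force: [-5.7, 0.5, -11.8]
gripper_width: 0.3
grip_force: 6.0
```

Call:
servo_tool(
  rows=[
    [[0,0,0,-0.001,0,0,0],[0,0,0,-0.003,0,0,0],[0,0,0,-0.008,0,0,0],[0,0,0,-0.014,0,0,0],[0,-0.02,0.002,-0.02,0,0,0],[0,-0.035,0.003,-0.02,0,0,0],[0,-0.035,0.003,-0.02,0,0,0]],
  ],
)

```text
time_s: 13.75
ee_pos: [636.6, -29.8, 149.2]
tool_rot: [-3.141, 0.751, 3.051]
wrist_force: [-0.3, -0.1, -0.5]
gripper_width: -0.1
grip_force: 0.0
```

```bash
python3 - <<'E'
from h import *
s=r.sense(); print(s['ee_pos'],s['joint_pos'].round(2),s['wrist_force'])
save('side','side4'); p,d=load('side4'); W=world('side',np.stack(np.meshgrid(np.arange(640),np.arange(480)),-1).reshape(-1,2),d.ravel()).reshape(480,640,3)
h=cv2.cvtColor(p,cv2.COLOR_RGB2HSV); m=(h[...,0]>=5)&(h[...,0]<=18)&(h[...,1]>180); m[:160]=0;m[320:]=0;m[:,:200]=0;m[:,305:]=0
print(m.sum(),np.percentile(W[m][:,2],[5,50,95]))
P=cv2.imread('pics/side4.png')[130:280,200:380]; cv2.imwrite('pics/c4.png',cv2.resize(P,None,fx=4,fy=4))
E
```

```text
[636.58721501 -29.82101564 149.20171529] [-0.17  0.1  -0.87 -0.16  0.06 -0.06] [-0.30429203 -0.12081198 -0.46024911]
1480 [195.45289559 199.72412765 203.57826537]
```

View pics/c4.png

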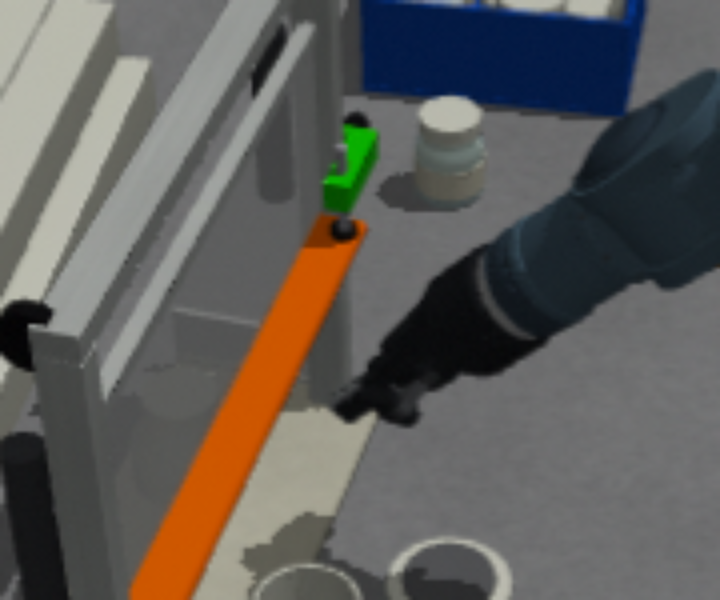

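Lip now at z ≈ 200, touching the foot at (343,230). Next, the tray.

Call:
servo_tool(
  rows=[
    [[0,-0.04,0.03,0.03,0.036,0.398,0],[0,-0.08,0.07,0.06,0.036,0.398,0],[0,-0.13,0.12,0.07,0.036,0.398,0],[0,-0.18,0.17,0.07,0.036,0.398,0],[0,-0.2,0.187,0.07,0.036,0.398,0],[0,-0.2,0.187,0.07,0.036,0.398,0],[0,-0.2,0.187,0.07,0.036,0.398,0]],
  ],
)

```text
time_s: 14.68
ee_pos: [435.6, 159.4, 218.2]
tool_rot: [3.14, 0.35, 3.054]
wrist_force: [1.2, 0.1, 0.1]
gripper_width: 0.1
grip_force: 0.0
```

```bash
python3 - <<'E'
from h import *
s=r.sense(); print(s['ee_pos'],s['tool_rot'],s['joint_pos'].round(2),s['wrist_force'])
E
```

```text
[435.61850219 159.36542793 218.18886486] [3.14043235 0.35036892 3.05388873] [ 0.3  -0.11 -0.59  0.76 -0.13  0.37] [1.21229036 0.06979753 0.07375575]
```

Call:
servo_tool(
  rows=[
    [[0,0,-0.002,-0.05,0,0,0],[0,0,-0.002,-0.1,0,0,0],[0,0,-0.002,-0.15,0,0,0],[0,0,-0.002,-0.173,0,0,0],[0,0.015,-0.003,-0.173,0,0,0],[0,0.025,-0.004,-0.173,0,0,0],[0,0.025,-0.004,-0.173,0,0,0]],
  ],
)

```text
time_s: 15.55
ee_pos: [464.1, 153.8, 45.8]
tool_rot: [3.14, 0.352, 3.049]
wrist_force: [-0.3, 0.0, 0.5]
gripper_width: -0.1
grip_force: 0.0
```

```bash
python3 - <<'E'
from h import *
s=r.sense(); print(s['ee_pos'],s['tool_rot'],s['joint_pos'].round(2),s['wrist_force'])
save('side','side5'); P=cv2.imread('pics/side5.png')[220:370,220:400]; cv2.imwrite('pics/c5.png',cv2.resize(P,None,fx=4,fy=4))
E
```

```text
[464.14012049 153.81629076  45.84554241] [3.14017816 0.35200976 3.04886493] [ 0.27  0.15 -0.85  0.24 -0.12  0.34] [-0.25212955  0.01762999  0.45298263]
```

View pics/c5.png

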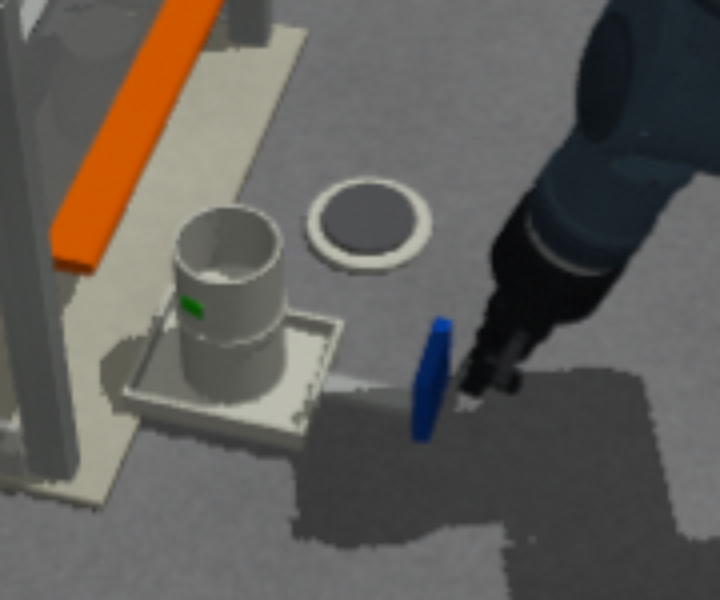

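The crop shows the fingertips just behind the paddle, at (470,380), and centred on it. I push gently along the bay's x.

Call:
servo_tool(
  rows=[
    [[0,0.003,0,0,0,0,0],[0,0.006,-0.001,0,0,0,0],[0,0.008,-0.001,0,0,0,0],[0,0.01,-0.001,0,0,0,0],[0,0.012,-0.001,0,0,0,0],[0,0.014,-0.001,0,0,0,0],[0,0.016,-0.0015,0,0,0,0]],
  ],
)

```text
time_s: 16.48
ee_pos: [475.7, 152.1, 43.2]
tool_rot: [-3.141, 0.346, 3.051]
wrist_force: [-1.8, 0.6, 1.9]
gripper_width: -0.0
grip_force: 0.8
```

Call:
servo_tool(
  rows=[
    [[0,0.002,-0.0002,0,0,0,0],[0,0.004,-0.0004,0,0,0,0],[0,0.007,-0.0006,0,0,0,0],[0,0.01,-0.001,0,0,0,0],[0,0.013,-0.0012,0,0,0,0],[0,0.016,-0.0015,0,0,0,0],[0,0.019,-0.0017,0,0,0,0],[0,0.022,-0.002,0,0,0,0],[0,0.025,-0.0023,0,0,0,0],[0,0.028,-0.0026,0,0,0,0],[0,0.031,-0.0028,0,0,0,0],[0,0.034,-0.0031,0,0,0,0],[0,0.037,-0.0034,0,0,0,0],[0,0.04,-0.0036,0,0,0,0],[0,0.043,-0.004,0,0,0,0],[0,0.046,-0.0042,0,0,0,0],[0,0.048,-0.0044,0,0,0,0],[0,0.05,-0.0046,0,0,0,0]],
  ],
)

```text
time_s: 18.73
ee_pos: [526.2, 147.2, 43.4]
tool_rot: [-3.141, 0.347, 3.051]
wrist_force: [-1.8, 0.1, -0.4]
gripper_width: 0.1
grip_force: 0.8
```

Call:
servo_tool(
  rows=[
    [[0,0.002,-0.0002,0,0,0,0],[0,0.004,-0.0004,0,0,0,0],[0,0.007,-0.0006,0,0,0,0],[0,0.01,-0.001,0,0,0,0],[0,0.013,-0.0012,0,0,0,0],[0,0.016,-0.0015,0,0,0,0],[0,0.019,-0.0017,0,0,0,0],[0,0.022,-0.002,0,0,0,0],[0,0.025,-0.0023,0,0,0,0],[0,0.028,-0.0026,0,0,0,0],[0,0.031,-0.0028,0,0,0,0],[0,0.034,-0.0031,0,0,0,0],[0,0.037,-0.0034,0,0,0,0],[0,0.04,-0.0036,0,0,0,0],[0,0.043,-0.004,0,0,0,0],[0,0.046,-0.0042,0,0,0,0],[0,0.048,-0.0044,0,0,0,0],[0,0.05,-0.0046,0,0,0,0]],
  ],
)

```text
time_s: 20.98
ee_pos: [576.3, 142.8, 43.5]
tool_rot: [-3.141, 0.347, 3.051]
wrist_force: [-1.8, -1.1, -1.1]
gripper_width: -0.2
grip_force: 0.8
```

```bash
python3 - <<'E'
from h import *
s=r.sense(); print(s['ee_pos'],s['tool_rot'],s['joint_pos'].round(2),s['wrist_force'])
save('side','side6'); P=cv2.imread('pics/side6.png')[130:370,180:400]; cv2.imwrite('pics/c6.png',cv2.resize(P,None,fx=2.5,fy=2.5))
E
```

```text
[576.30491745 142.81897716  43.50578038] [-3.14115441  0.34690584  3.05081845] [ 0.18  0.33 -0.61  0.3  -0.09  0.26] [-1.78680868 -1.10667333 -1.08536402]
```

View pics/c6.png

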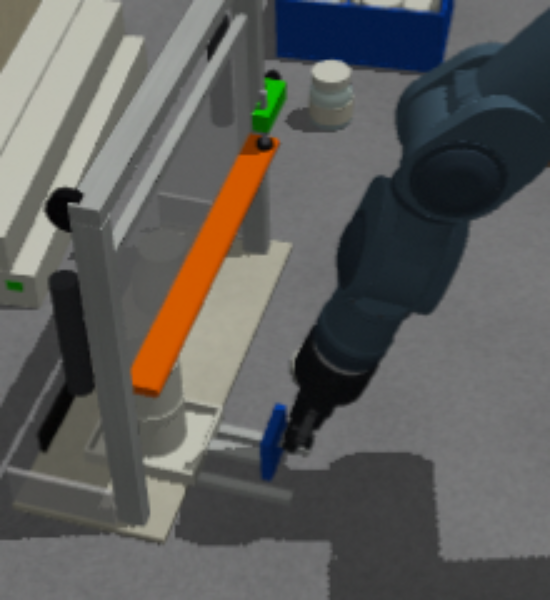

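The crop shows the coupling upright on the tray, passing under the lip at (165,390), with the sash still on its foot. About 35 mm remain.

Call:
servo_tool(
  rows=[
    [[0,0.002,-0.0002,0,0,0,0],[0,0.004,-0.0004,0,0,0,0],[0,0.007,-0.0006,0,0,0,0],[0,0.01,-0.001,0,0,0,0],[0,0.013,-0.0012,0,0,0,0],[0,0.016,-0.0015,0,0,0,0],[0,0.019,-0.0017,0,0,0,0],[0,0.022,-0.002,0,0,0,0],[0,0.024,-0.0022,0,0,0,0],[0,0.026,-0.0024,0,0,0,0]],
  ],
)

```text
time_s: 22.28
ee_pos: [602.3, 140.3, 43.5]
tool_rot: [-3.141, 0.347, 3.051]
wrist_force: [-1.1, -0.3, 0.2]
gripper_width: -0.1
grip_force: 0.8
```

Call:
servo_tool(
  rows=[
    [[0,0.001,-0.0001,0,0,0,0],[0,0.002,-0.0002,0,0,0,0]],
  ],
)

```text
time_s: 22.52
ee_pos: [604.2, 140.2, 43.5]
tool_rot: [-3.141, 0.347, 3.051]
wrist_force: [-0.5, -0.6, 2.0]
gripper_width: -0.1
grip_force: 0.8
```

Call:
servo_tool(
  rows=[
    [[0,0.001,-0.0001,0,0,0,0],[0,0.002,-0.0002,0,0,0,0]],
  ],
)

```text
time_s: 22.78
ee_pos: [606.1, 140.0, 43.5]
tool_rot: [-3.141, 0.347, 3.051]
wrist_force: [-1.0, 0.2, 1.1]
gripper_width: -0.0
grip_force: 0.8
```

Call:
servo_tool(
  rows=[
    [[0,0.001,-0.0001,0,0,0,0],[0,0.002,-0.0002,0,0,0,0]],
  ],
)

```text
time_s: 23.02
ee_pos: [608.2, 139.8, 43.4]
tool_rot: [-3.141, 0.347, 3.051]
wrist_force: [-2.5, -0.6, 0.7]
gripper_width: -0.2
grip_force: 0.8
```

Call:
servo_tool(
  rows=[
    [[0,0.0007,-0.0001,0,0,0,0],[0,0.0015,-0.0001,0,0,0,0]],
  ],
)

```text
time_s: 23.28
ee_pos: [609.7, 139.6, 43.5]
tool_rot: [-3.141, 0.347, 3.051]
wrist_force: [-2.3, -0.5, 1.1]
gripper_width: -0.1
grip_force: 0.8
```

Call:
servo_tool(
  rows=[
    [[0,0.0007,-0.0001,0,0,0,0],[0,0.0015,-0.0001,0,0,0,0]],
  ],
)

```text
time_s: 23.52
ee_pos: [611.1, 139.5, 43.4]
tool_rot: [-3.141, 0.347, 3.051]
wrist_force: [-1.2, -0.0, 1.7]
gripper_width: 0.1
grip_force: 0.8
```

Call:
servo_tool(
  rows=[
    [[0,0.0007,-0.0001,0,0,0,0],[0,0.0012,-0.0001,0,0,0,0]],
  ],
)

```text
time_s: 23.78
ee_pos: [611.8, 139.4, 43.3]
tool_rot: [-3.141, 0.346, 3.051]
wrist_force: [-4.3, 0.2, 5.0]
gripper_width: 0.2
grip_force: 2.1
```

Call:
servo_tool(
  rows=[
    [[0,0.0003,0,0,0,0,0],[0,0.0004,0,0,0,0,0],[0,0.0004,0,0,0,0,0]],
  ],
)

```text
time_s: 24.15
ee_pos: [611.8, 139.4, 43.1]
tool_rot: [-3.141, 0.345, 3.051]
wrist_force: [-6.7, -0.1, 4.0]
gripper_width: 0.1
grip_force: 2.6
```

Call:
servo_tool(
  rows=[
    [[0,0.0003,0,0,0,0,0],[0,0.0003,0,0,0,0,0],[0,0.0003,0,0,0,0,0]],
  ],
)

```text
time_s: 24.52
ee_pos: [611.9, 139.5, 43.1]
tool_rot: [-3.141, 0.345, 3.051]
wrist_force: [-5.7, 0.4, 6.1]
gripper_width: 0.1
grip_force: 3.0
```

Call:
servo_tool(
  rows=[
    [[0,-0.001,0,0,0,0,0],[0,-0.003,0,0,0,0,0],[0,-0.01,0.001,0,0,0,0],[0,-0.04,0.004,0,0,0,0],[0,-0.08,0.008,0.02,0,0,0],[0,-0.12,0.011,0.06,0,0,0],[0,-0.12,0.011,0.08,0,0,0],[0,-0.12,0.011,0.08,0,0,0]],
  ],
)

```text
time_s: 25.52
ee_pos: [494.7, 151.1, 125.8]
tool_rot: [3.14, 0.352, 3.051]
wrist_force: [0.4, -0.3, -0.1]
gripper_width: 0.2
grip_force: 0.0
```

```bash
python3 - <<'E'
from h import *
s=r.sense(); print(s['ee_pos'],s['wrist_force'])
save('side','side7'); p,d=load('side7'); W=world('side',np.stack(np.meshgrid(np.arange(640),np.arange(480)),-1).reshape(-1,2),d.ravel()).reshape(480,640,3)
h=cv2.cvtColor(p,cv2.COLOR_RGB2HSV); m=(h[...,0]>=5)&(h[...,0]<=18)&(h[...,1]>180); m[:160]=0;m[320:]=0;m[:,:200]=0;m[:,305:]=0
print('lip',np.percentile(W[m][:,2],[5,50,95]))
ex=np.array([.996,-.091,0])
for t in('side0','side7'):
    p,d=load(t); h=cv2.cvtColor(p,cv2.COLOR_RGB2HSV); b=(h[...,0]>=105)&(h[...,0]<=130)&(h[...,1]>110)&(h[...,2]>50); b[:270]=0;b[340:]=0;b[:,:265]=0;b[:,345:]=0
    W=world('side',np.stack(np.meshgrid(np.arange(640),np.arange(480)),-1).reshape(-1,2),d.ravel()).reshape(480,640,3)
    S=W[b];S=S[S[:,2]>25]; print('paddle x_b',len(S),np.percentile(S@ex,[10,50,90]).round(1))
P=cv2.imread('pics/side7.png')[130:370,180:400]; cv2.imwrite('pics/c7.png',cv2.resize(P,None,fx=2.5,fy=2.5))
E
```

```text
[494.70487459 151.08999967 125.82965273] [ 0.37935098 -0.27489011 -0.07568622]
lip [195.46455139 199.64041732 203.59670827]
paddle x_b 188 [465.8 469.9 476.7]
paddle x_b 215 [605.3 607.4 615.3]
```

View pics/c7.png

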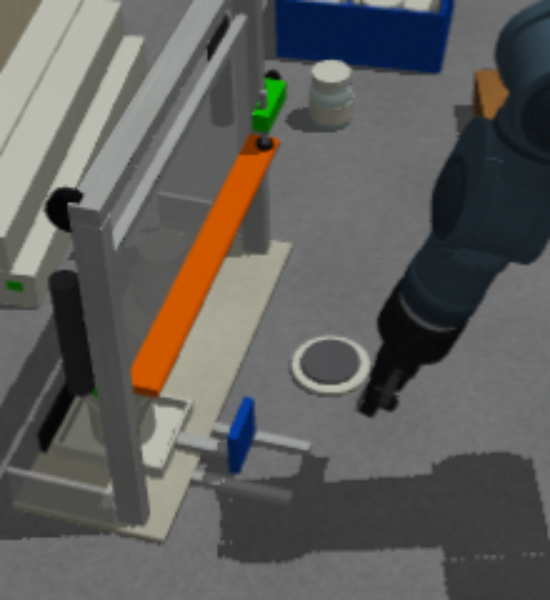

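The tray travelled about 139 mm (home within error), the paddle is at (243,435), the coupling stands behind the sash, and the lip is still on the foot. The arm is clear, so I hand the job in.

```bash
python3 -c "
from workcell import r; print(r.job_done())"
```

```text
the job is handed in; nothing more can be done
None
```

The job is handed in: the sash lip was pressed onto the rubber foot (about 13 N at most) and still bears on it, the tray was pushed about 139 mm to its stop, and the coupling looks upright behind the sash in the last picture; the hand-in call returned no verdict.

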